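# Set the tab-locked valve knob and push the plunger in

## Task

Open the white bench valve box: pinch in both release tabs of its black knob, keep them in and turn the knob clockwise until it comes gently up against its stop, without forcing it, then let go so that both tabs spring out and lock it there. Then push the plunger beside it fully in, and leave the beaker, dropper bottle, dish and tape roll round the box undisturbed.

Things in the scene. Friction and masses are not known exactly. Their poses are not given: they have to be found in the camera images.
- knob_grip (a point): On the knob's axis, 99 mm above the worktop, half-way up the tabs. Black upright knob, 45 mm diameter, top at 118 mm, on a dark round collar (74 mm wide, top at 71 mm) on the left of a fixed white box (130 x 240 x 60 mm). z up along the axis; x along the grey pointer rib on the top; the release tabs are on its y axis, at +y and -y. Turns with the knob
- tab_a_pad (a point): Centre of the outer face of the grey ribbed release tab on the knob's +y side, 99 mm above the worktop. The face is 18 mm wide and 24 mm high (87 to 111 mm above the worktop), 31 mm from the knob's axis when out and 24 mm when fully in, so the two tabs measure 62 mm across when out and 48 mm when fully in
- tab_b_pad (a point): The same for the tab on the -y side of the knob
- tab_a (a joint): How far the +y tab is pressed in, m: 0 fully out, 0.007 fully in. Its spring pushes out with 3 N when out, 7 N when fully in. While either tab is in by less than 4.5 mm the knob stays locked, so the pinch must be centred within about 1 mm; a squeeze of 20 to 40 N is plenty
- tab_b (a joint): The same for the -y tab
- knob (a joint): Angle, rad: 0 closed (locked, the start), grows clockwise from above. Spring and friction resist with 0.1 to 0.2 N m. The hidden stop lies somewhere from 0.8 to 1.4 rad, different each time: feel it as a sudden rise of the moment (or the knob no longer following). The tabs lock only within 0.08 rad of the stop; let go before it, they come only half out and nothing is locked
- stop_pin: Steel pin on the knob's shaft, inside the box, out of sight; it meets the stop 24 mm from the axis. Overloaded above 35 N, i.e. 0.84 N m against the stop beyond what spring and friction take. Pose: the knob's foot, 72 mm above the worktop on its axis
- plunger_top (a point): Centre of the top face of the plunger, a black mushroom head of 32 mm diameter on a steel stem, standing on the same box 120 mm to the right of the knob (seen from the robot with the box square on). 104.5 mm above the worktop when out; nothing stands within 40 mm of it above the box
- plunger (a joint): How far the plunger is pushed down, m: 0 out, 0.016 fully in, against a rigid end. It takes about 5 N plus 12 N per m/s, and stays where it is left. While the knob is at less than about 0.65 rad a bolt inside blocks it after 2 mm
- beaker_50_c (a point): Bystander: small glass beaker, 45 mm across and 58 mm high, behind the box; this point is half-way up
- dropper_c (a point): Bystander: small dropper bottle with a black cap, 33 mm across and 90 mm high, behind the box; this point is half-way up
- petri_dish_c (a point): Bystander: closed round flat dish, 60 mm across and 13 mm high, left of the box; this point is half-way up
- tape_roll_c (a point): Bystander: roll of tape lying flat, 65 mm across and 19 mm high, right of the box; this point is half-way up

How it is judged:
On the way, in this order (a step that is already met when the one before it is completed fails the run):
1. both tabs pinched in and the knob turned clockwise past 0.75 rad (value of joint knob above 0.75 rad and value of joint each of tab_a, tab_b above 0.003 m), for 0.05 s.
2. knob locked at its stop: both tabs sprung out (value of joint knob above 0.7 rad and value of joint each of tab_a, tab_b below 0.0015 m), for 0.2 s.
3. plunger pushed in (value of joint plunger above 0.0135 m), for 0.1 s.
At the end, for the whole second after the job is handed in: The knob is locked at its stop (more than 0.7 rad from closed, both tabs out to within 1.5 mm), and the plunger is in by at least 13.5 of its 16 mm (all of step 2 and value of joint plunger above 0.0135 m); the robot touches nothing.
It fails at once if the stop pin inside loaded above 35 N: the knob was forced against its stop (contact force between stop_pin and anything else above 35 N).
It fails at once if a bystander moved by more than 30 mm or knocked over (distance of any of beaker_50_c, dropper_c, petri_dish_c, tape_roll_c from where it was at the start of the episode above 0.03 m or angle between any of beaker_50_c, dropper_c's own z axis and vertical above 0.5 rad).
It also fails if it takes over 64 s, if anything falls off the work surface, if the arm or the gripper's body presses on something with over 40 N, if the wrist force passes 120 N, or if a joint passes its speed limit or range.

## Robot

A 6-joint arm with a two-finger parallel gripper is mounted at the origin on the work surface; the furniture and walls round the work are solid. World frame = base frame: x ahead of the robot, y to its left, z up, the work surface at z = 0. Lengths are in m, angles in rad, forces in N, time in s.
With the tool pointing down it reaches from about 0.275 to 0.75 m from the base axis. Payload 10.2 kg.
Tool frame: the origin (TCP) lies midway between the tips of the shut fingers; the grasp point (between the pads) lies r.tcp_to_grasp behind it (r.tcp_to_grasp is the distance from the TCP to the grasp point, in m); x points along the fingers, z is the direction in which the jaws open and shut, and the axes are right-handed (so a half turn about x gives the same grasp; the last joint's range is limited). The gripper opens to 88 mm and grips with 3 to 60 N. Pads are 18 mm wide; open, the fingers measure 123 mm over their backs; the gripper's body (75 mm by 187 mm) begins 45 mm behind the grasp point.
Start: joints at [-1.527, 0.313, 1.498, -0, 1.331, -0.223], TCP at [0.138, -0.506, 0.239] pointing down, gripper open.
Joint ranges: [-2.94, 2.94], [-0.97, 2.17], [0.19, 2.56], [-1.23, 4.37], [0.02, 3.11], [-2.88, 2.88]. Speed limits (rad/s): [2.39, 2.39, 3.01, 3.14, 3.14, 3.14].

## Interface

Orientations are given as a 3x3 rotation matrix whose columns are the frame's x, y, z axes.
In Python, from cell import r gives the robot as it stands.
- The arm moves only by the shell command python3 -m creep 'ROWS' [FORCE]. ROWS is text: rows parted by semicolons, each of 7 numbers parted by spaces: the turn, a rotation vector about the tool's x, y, z in degrees, then the shift along the tool's x, y, z in m, then the closure, from 0 (fully open) to 1 (shut). In form: wx wy wz x y z grip; .... A call has 1 to 12 rows; each row shifts and turns the commanded pose from where the row before left it, along the tool's axes as they then stand; what a row does not reach is not made up. A row lasts 1/10 s, in which the tool goes at most 50 mm and 8.59 degrees, less where a joint would pass 70% of its speed; a pose out of reach is approached as far as the arm can. A call is refused whole if a number of a shift passes 0.05 or a number of a turn 8.59, either way. A call with a gripper value outside its range is refused whole. The fingers move at their own pace and stop on an object; FORCE is the grip in N (left out, the last holds). Time passes only in rows, so rows that do not move let the fingers close. It gives the time, the measured TCP pose, the force and the opening at its end, in the units of the state.
- r.get_obs(): the state, without advancing time (a new reading comes with each control period).
- r.snapshot(name): name is "scene" or "top"; returns a dict with "image" (480x640x3 uint8, red, green, blue), "K" (3x3 intrinsics, pixels), "R" (3x3) and "t" (3): a world point X has camera coordinates R X + t. Camera axes: x right, y down, z forward; pixel columns grow to the right and rows downward; lengths in m; the calibration is good to about 2 mm. A picture is of the moment at which its call begins. There is no depth.
- r.sign_off(): hands the job in, once; it reports no verdict.
Trained networks look in a picture, given as the dict that the camera call returned (one of the last four; its "shot" number tells which), for a name from the list of things; names that differ only in an ending like _2 or _b are one class to them, and where a whole thing is asked for, a point or a joint stands for the part that bears it (a point fixed in the world has none). Each returns a list of dicts, best first, with "p" (0 to 1); they miss things now and then, are a little off and sometimes report something else, mostly with a low value. They report only what shows in the picture. A call takes as long as a camera call.
- r.search_frame(target, picture): "centre" ([x, y, z] in m, in world coordinates, good to about 4 mm: the middle of the surface that is visible of it).
- r.masks_of(target, picture): "region" (480x640 bool, what is visible of it).
- r.mark_of(target, picture): "centre" ([x, y, z] in m, in world coordinates, good to about 4 mm: a listed point, or the origin of a listed thing).
The state is a dict: "time_s": time; "joint_pos": joint angles; "dq": joint speeds; "effort": joint torques, N m; "position": TCP position; "orientation": TCP orientation; "force": force on the tool from outside, world axes, zero at the start; "torque": the same for the moment, N m; "finger_gap": opening from 0.0 (shut) to 1.0 (fully open).
Only numpy, scipy, OpenCV 4.12 (cv2) and the standard library are available. Lean on these libraries where they do the work, as an engineer would, in place of code of your own. Each camera call takes 0.05 s, during which the arm holds its last target.

## Working session

There is one attempt and no reset: what is moved stays moved. The work goes in short steps, Python scripts to look and compute and a shell command to move; the robot and the scene stay as the last step left them, time stands still between calls to the robot, and variables do not carry over. Pictures are saved under pics/ and viewed, and the job is handed in when it is done.

```bash
ls; mkdir -p pics; cat > h.py <<'E'
import numpy as np, cv2
from cell import r
np.set_printoptions(precision=4,suppress=True)
def save(p,n): cv2.imwrite('pics/'+n,cv2.cvtColor(p['image'],cv2.COLOR_RGB2BGR))
def proj(p,X):
    c=p['R']@np.asarray(X)+p['t']; q=p['K']@c; return q[:2]/q[2]
def ray(p,uv,z):
    d=np.linalg.inv(p['K'])@np.array([uv[0],uv[1],1.]); R=np.array(p['R']); C=-R.T@p['t']; d=R.T@d
    return C+d*(z-C[2])/d[2]
E
python3 - <<'E'
from h import *
o=r.get_obs(); print(o['time_s'],o['position'],o['orientation'],o['finger_gap'],r.tcp_to_grasp)
for n in ['scene','top']:
    p=r.snapshot(n); save(p,n+'0.png'); print(n,np.array(p['K']),-np.array(p['R']).T@p['t'])
    for t in ['knob_grip','tab_a_pad','tab_b_pad','plunger_top','beaker_50_c','dropper_c','petri_dish_c','tape_roll_c']:
        m=r.mark_of(t,p); print(t,[(np.array(x['centre']),round(x['p'],2),proj(p,x['centre'])) for x in m[:3]])
print(r.get_obs()['time_s'])
E
```

```text
pics
0.0 [ 0.1384 -0.5062  0.2381] [[-0.      0.9646  0.2636]
 [ 0.0013  0.2636 -0.9646]
 [-1.      0.0003 -0.0013]] 1.001167310252916 0.0187
scene [[579.3789   0.     316.7328]
 [  0.     579.3789 239.8126]
 [  0.       0.       1.    ]] [ 0.2239 -0.7673  0.4848]
knob_grip [(array([0.6006, 0.0702, 0.1022]), 0.67, array([274.5571, 228.1712])), (array([0.6076, 0.0394, 0.0968]), 0.46, array([286.2145, 236.539 ]))]
tab_a_pad [(array([0.5905, 0.0985, 0.1015]), 0.55, array([262.4422, 224.1625]))]
tab_b_pad [(array([0.6102, 0.0395, 0.0978]), 0.56, array([287.5662, 235.6717]))]
plunger_top [(array([ 0.571 , -0.0426,  0.1076]), 0.65, array([288.0757, 253.3994]))]
beaker_50_c [(array([0.7143, 0.0396, 0.0301]), 0.62, array([340.1864, 258.8791])), (array([0.5884, 0.0966, 0.1004]), 0.42, array([261.8045, 225.3324]))]
dropper_c [(array([ 0.6816, -0.0493,  0.0479]), 0.71, array([351.0436, 273.8252]))]
petri_dish_c [(array([ 0.57  , -0.0435,  0.1097]), 0.18, array([287.7167, 252.509 ]))]
tape_roll_c [(array([ 0.5349, -0.1441,  0.0064]), 0.56, array([298.3586, 348.9222]))]
top [[459.9234   0.     31
[... 206 characters left out ...]
91, 0.1008]), 0.24, array([289.6778, 266.3362]))]
tab_b_pad [(array([0.6073, 0.0412, 0.1004]), 0.51, array([288.518 , 266.7781]))]
plunger_top [(array([ 0.5686, -0.0485,  0.1054]), 0.74, array([338.2788, 288.4447])), (array([ 0.6888, -0.0571,  0.0426]), 0.23, array([340.0753, 225.1235]))]
beaker_50_c [(array([0.7161, 0.0447, 0.0299]), 0.57, array([288.1322, 211.7165]))]
dropper_c [(array([ 0.6887, -0.0541,  0.0441]), 0.81, array([338.6024, 225.0954]))]
petri_dish_c [(array([0.6681, 0.1688, 0.0032]), 0.72, array([226.8278, 236.6104])), (array([0.5966, 0.0662, 0.1059]), 0.65, array([274.4255, 272.7229]))]
tape_roll_c [(array([ 0.5336, -0.1477,  0.009 ]), 0.93, array([383.839 , 303.8732]))]
0.9
```

View images.

```bash
python3 - <<'E'
import cv2
a=cv2.imread('pics/top0.png'); c=a[190:350,200:420]; cv2.imwrite('pics/top0c.png',cv2.resize(c,None,fx=3.6,fy=3.6,interpolation=cv2.INTER_CUBIC))
a=cv2.imread('pics/scene0.png'); c=a[190:350,220:420]; cv2.imwrite('pics/scene0c.png',cv2.resize(c,None,fx=3.6,fy=3.6,interpolation=cv2.INTER_CUBIC))
E
```

```text
(no output)
```

View pics/top0c.png

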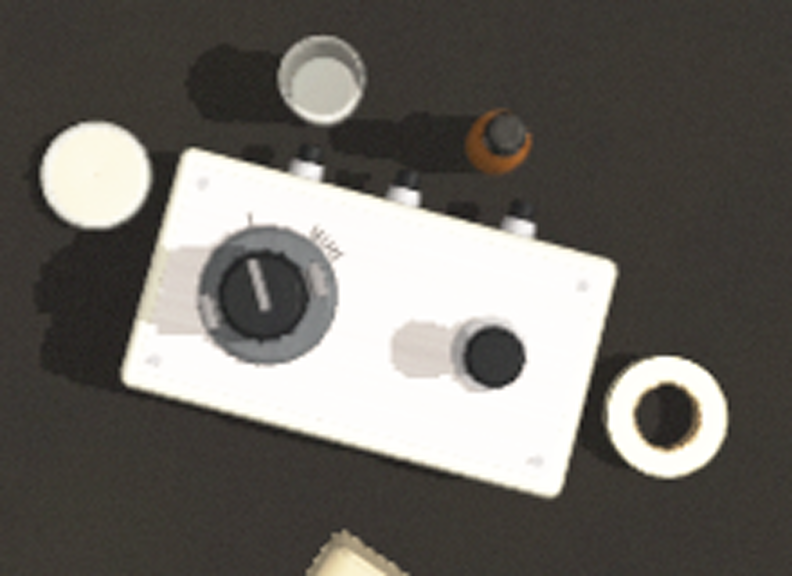

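View pics/scene0c.png

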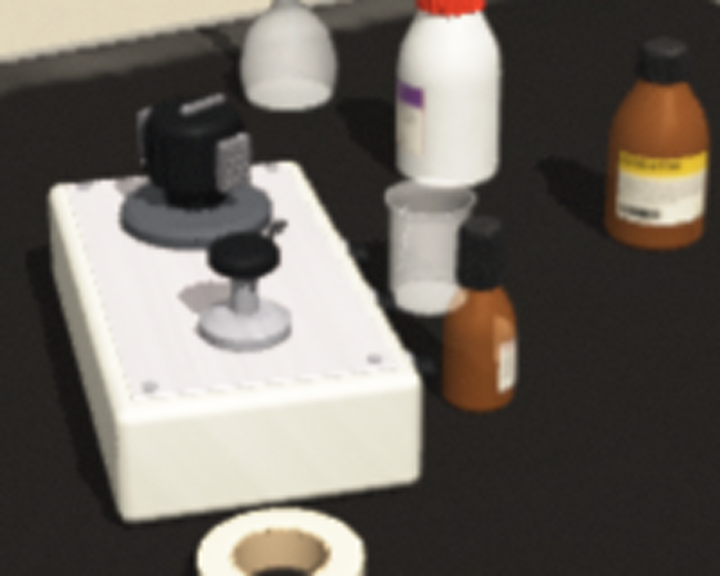

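View pics/scene0.png

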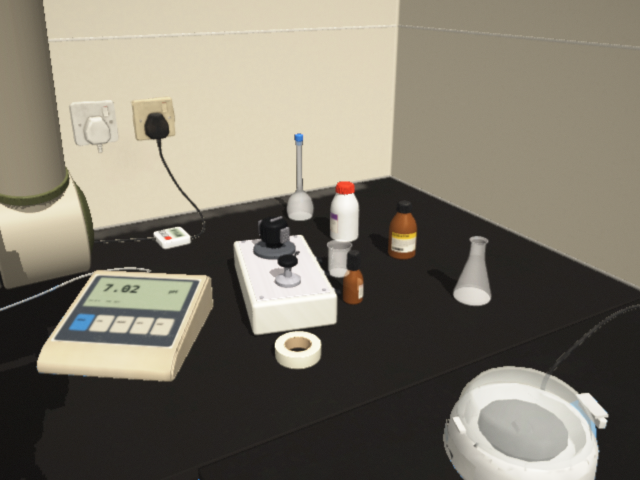

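```bash
python3 - <<'E'
from h import *
p=r.snapshot('top'); s=r.snapshot('scene')
im=p['image']; g=cv2.cvtColor(im,cv2.COLOR_RGB2GRAY)
R=np.array(p['R']); print(R)
# refine blobs
def blob(mask,near):
    n,l,st,c=cv2.connectedComponentsWithStats(mask.astype(np.uint8)); k=l[int(near[1]),int(near[0])]
    m=(l==k); cs,_=cv2.findContours(m.astype(np.uint8),cv2.RETR_EXTERNAL,cv2.CHAIN_APPROX_NONE); 
    c0=max(cs,key=len); return st[k],c[k],cv2.minAreaRect(c0),cv2.minEnclosingCircle(c0)
print(g[255:290,270:277].tolist()[::3]); print(g[271,250:300].tolist())
m=g>180
print('box',blob(m,(310,245)))
b=blob(m,(310,245))
# plunger
k=blob(g<70,(338,289)); print('plunger',k, ray(p,k[1],0.1045)); 
k=blob(g<60,(270,275)); print('knob',k, ray(p,k[1],0.118),ray(p,k[1],0.1))
M=r.masks_of('tab_a_pad',p)
for q in M[:3]:
    mm=q['region']; ys,xs=np.nonzero(mm); print(q['p'],xs.mean(),ys.mean(),len(xs))
z=im[235:305,235:310]; 
cv2.imwrite('pics/knobz.png',cv2.cvtColor(cv2.resize(z,None,fx=8,fy=8,interpolation=cv2.INTER_CUBIC),cv2.COLOR_RGB2BGR))
z=s['image'][210:270,240:310]; 
cv2.imwrite('pics/knobs.png',cv2.cvtColor(cv2.resize(z,None,fx=9,fy=9,interpolation=cv2.INTER_CUBIC),cv2.COLOR_RGB2BGR))
for t in ['tab_a_pad','tab_b_pad','knob_grip','plunger_top']:
    for q in (p,s): print(t,[(np.array(x['centre']),round(x['p'],2)) for x in r.mark_of(t,q)[:3]])
print(r.get_obs()['time_s'])
E
```

```text
[[ 0.0019 -0.9995  0.0318]
 [-0.9977 -0.0041 -0.068 ]
 [ 0.0681 -0.0316 -0.9972]]
[[131, 130, 129, 129, 131, 128, 127], [132, 134, 131, 120, 128, 130, 133], [55, 51, 44, 45, 40, 42, 40], [171, 143, 86, 57, 52, 55, 54], [143, 175, 132, 76, 55, 53, 59], [71, 149, 176, 127, 71, 57, 57], [54, 83, 153, 178, 119, 62, 56], [55, 56, 83, 95, 80, 62, 56], [56, 57, 57, 56, 56, 59, 56], [46, 50, 52, 53, 55, 52, 46], [128, 111, 93, 117, 124, 124, 123], [132, 135, 137, 135, 135, 134, 132]]
[214, 212, 209, 213, 190, 123, 91, 113, 95, 92, 68, 37, 48, 52, 58, 54, 57, 58, 55, 55, 52, 138, 170, 146, 88, 57, 57, 54, 57, 58, 57, 57, 62, 57, 47, 69, 113, 125, 162, 177, 167, 154, 139, 164, 247, 253, 253, 253, 253, 253]
box (array([ 234,  231,  137,   97, 7091], dtype=int32), array([306.1403, 279.6965]), ((303.1324157714844, 277.0251770019531), (125.93590545654297, 72.31331634521484), 15.00492000579834), ((302.0905456542969, 279.3847961425781), 69.85820770263672))
plunger (array([329, 281,  16,  16, 200], dtype=int32), array([336.73 , 288.845]), ((336.5, 288.5), (15.0, 15.0), 90.0), ((336.8500061035156, 288
[... 195 characters left out ...]
50390625, 271.96807861328125), 12.500226020812988)) [0.5977 0.0689 0.118 ] [0.5975 0.07   0.1   ]
0.45 257.7073170731707 275.7073170731707 41
tab_a_pad [(array([0.5927, 0.0972, 0.1001]), 0.59)]
tab_a_pad [(array([0.5889, 0.1006, 0.1017]), 0.46)]
tab_b_pad [(array([0.6087, 0.0402, 0.1   ]), 0.63)]
tab_b_pad [(array([0.6096, 0.042 , 0.0981]), 0.63), (array([ 0.5703, -0.044 ,  0.1045]), 0.19)]
knob_grip [(array([0.5997, 0.0655, 0.1022]), 0.63), (array([ 0.6886, -0.0531,  0.0447]), 0.34)]
knob_grip [(array([0.5984, 0.0674, 0.1004]), 0.82)]
plunger_top [(array([ 0.568 , -0.0463,  0.1046]), 0.8)]
plunger_top [(array([ 0.5699, -0.0451,  0.1079]), 0.67), (array([0.7155, 0.0421, 0.0333]), 0.17)]
1.45
```

View pics/knobz.png

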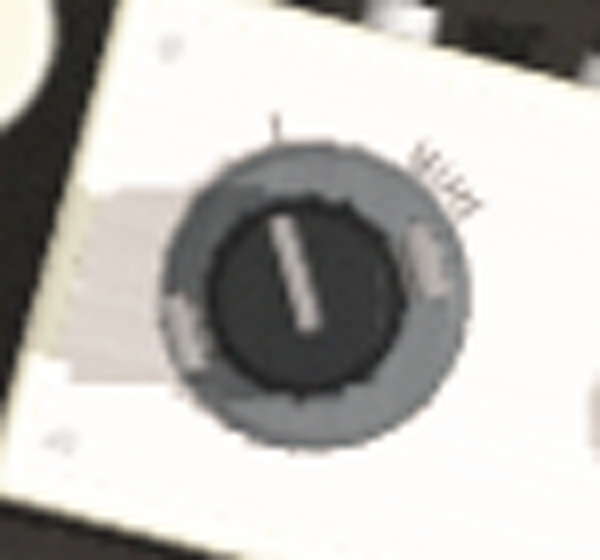

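View pics/knobs.png

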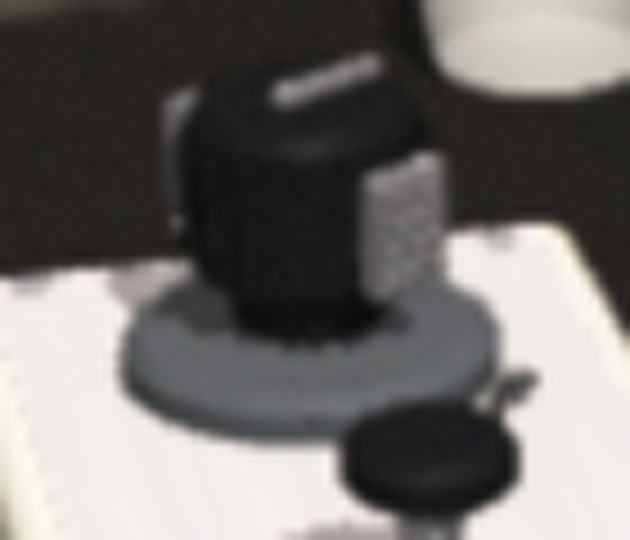

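```bash
python3 - <<'E'
from h import *
a=cv2.cvtColor(cv2.imread('pics/top0.png'),cv2.COLOR_BGR2GRAY).astype(float)
p=r.snapshot('top'); g=cv2.cvtColor(p['image'],cv2.COLOR_RGB2GRAY).astype(float); g=(g+a)/2
from scipy.ndimage import map_coordinates as mc
from scipy.optimize import least_squares
def fit(c,r0,r1,sgn):
    pts=[];rr=np.arange(r0,r1,.1)
    for t in np.arange(0,2*np.pi,.05):
        x=c[0]+rr*np.cos(t); y=c[1]+rr*np.sin(t); v=mc(g,[y,x],order=1); d=sgn*np.gradient(np.convolve(v,np.ones(5)/5,'same'))[6:-6]; k=d.argmax()+6
        pts.append((x[k],y[k]))
    pts=np.array(pts)
    f=lambda q: np.hypot(pts[:,0]-q[0],pts[:,1]-q[1])-q[2]
    s=least_squares(f,[*c,(r0+r1)/2],loss='soft_l1',f_scale=.3); return s.x,np.median(abs(f(s.x)))
q=fit((272.8,271.6),10,15,1); print(q,ray(p,q[0][:2],.118))
q=fit((273.9,271.7),16.5,22,1); print(q,ray(p,q[0][:2],.071))
q=fit((336.8,288.8),5,12,1); print(q,ray(p,q[0][:2],.1045))
for uv in [((280/8+234.5),(218/8+234.5)),((310/8+234.5),(328/8+234.5))]: print(ray(p,uv,.119))
# box corners from crop (top z=.06)
print([ray(p,(x/3.6+199.6,y/3.6+189.6),.06)[:2] for x,y in [(185,150),(617,262),(560,497),(122,382)]])
E
```

```text
(array([272.6227, 271.657 ,  12.6129]), np.float64(0.16780586582459733)) [0.5986 0.0687 0.118 ]
(array([273.7965, 271.5946,  19.4817]), np.float64(0.14321070530024826)) [0.5983 0.0695 0.071 ]
(array([336.8591, 288.7385,   8.5286]), np.float64(0.12484414677900624)) [ 0.568  -0.046   0.1045]
[0.616  0.0743 0.119 ]
[0.5918 0.0674 0.119 ]
[array([0.6746, 0.114 ]), array([ 0.6161, -0.1146]), array([ 0.493 , -0.0839]), array([0.5529, 0.1454])]
```

```bash
python3 -m creep '0 0 0 0 0.02 -0.014 0;0 0 0 0 0.035 -0.025 0;0 0 0 0 0.04 -0.029 0;0 0 0 0 0.04 -0.029 0;0 0 0 0 0.04 -0.029 0;0 0 0 0 0.04 -0.029 0;0 0 0 0 0.04 -0.029 0;0 0 0 0 0.04 -0.029 0;0 0 0 0 0.04 -0.029 0;0 0 0 0 0.04 -0.029 0;0 0 0 0 0.04 -0.029 0;0 0 0 0 0.04 -0.029 0' 30
python3 -c "
from h import *
o=r.get_obs();print(o['joint_pos'],o['orientation'])"
```

```text
time_s: 2.7
position: [0.4916, -0.0672, 0.2389]
orientation: [[0.0, 0.965, 0.264], [-0.0, 0.264, -0.965], [-1.0, 0.0, 0.0]]
force: [0.7, -1.0, 1.3]
finger_gap: 1.003
[-0.3724  0.2488  1.582  -0.0001  1.3102  0.9315] [[ 0.0005  0.9646  0.2638]
 [-0.0003  0.2638 -0.9646]
 [-1.      0.0004  0.0004]]
```

```bash
python3 -m creep '0 0 0 0 0.04 -0.03 0;0 0 0 0 0.04 -0.03 0;0 0 0 0 0.035 -0.025 0;0 0 0 0 0.0241 -0.018 0;-8 0 0 0 0 0 0;-8 0 0 0 0 0 0;-8 0 0 0 0 0 0;-8 0 0 0 0 0 0;-8 0 0 0 0 0 0;-8 0 0 0 0 0 0;-8 0 0 0 0 0 0;-8 0 0 0 0 0 0'
python3 -m creep '-8 0 0 0 0 0 0;-8 0 0 0 0 0 0;-8 0 0 0 0 0 0;-8 0 0 0 0 0 0;-8 0 0 0 0 0 0;-8 0 0 0 0 0 0;-8 0 0 0 0 0 0;-8 0 0 0 0 0 0;-8 0 0 0 0 0 0;-8 0 0 0 0 0 0;-8 0 0 0 0 0 0;-8 0 0 0 0 0 0'
python3 -m creep '-8 0 0 0 0 0 0;-8 0 0 0 0 0 0;-4 0 0 0 0 0 0;0 0 0 0 0 0 0;0 0 0 0 0 0 0'
python3 -c "
from h import *
o=r.get_obs();print(o['joint_pos'],o['orientation'],o['force'],o['torque'])
s=r.snapshot('scene');save(s,'s1.png')"
```

```text
time_s: 3.9
position: [0.5976, 0.0669, 0.2387]
orientation: [[-0.0, 0.18, 0.984], [-0.0, 0.984, -0.18], [-1.0, -0.0, -0.0]]
force: [0.1, 0.9, -0.4]
finger_gap: 1.001
time_s: 5.1
position: [0.5976, 0.0669, 0.2387]
orientation: [[-0.0, -0.997, 0.076], [-0.0, 0.076, 0.997], [-1.0, 0.0, -0.0]]
force: [-0.3, -0.6, -0.3]
finger_gap: 0.999
time_s: 5.6
position: [0.5976, 0.0669, 0.2387]
orientation: [[-0.0, -0.965, -0.262], [0.0, -0.262, 0.965], [-1.0, 0.0, 0.0]]
force: [0.1, -1.0, -0.5]
finger_gap: 1.001
[-0.0831  0.4838  1.2507  0.      1.4071 -1.9186] [[-0.0001 -0.9652 -0.2616]
 [ 0.     -0.2616  0.9652]
 [-1.      0.0001  0.    ]] [ 0.0802 -1.0011 -0.4759] [ 0.0627 -0.1263  0.0049]
```

View pics/s1.png

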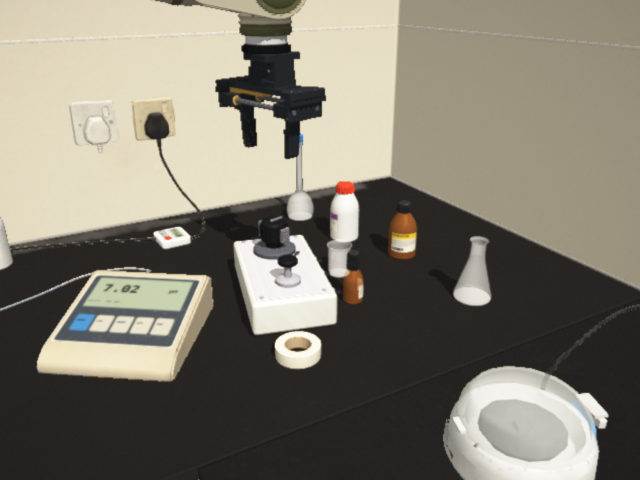

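```bash
python3 -m creep '0 0 0 0.02 -0.0014 0.0018 0;0 0 0 0.03 0 0 0;0 0 0 0.03 0 0 0;0 0 0 0.025 0 0 0;0 0 0 0.015 0 0 0;0 0 0 0.0125 0 0 0;0 0 0 0.0125 0 0 0;0 0 0 0.0125 0 0 0;0 0 0 0 0 0 0;0 0 0 0 0 0 0'
python3 - <<'E'
from h import *
o=r.get_obs();print(o['position'],o['force'],o['torque'])
s=r.snapshot('scene');save(s,'s2.png'); z=s['image'][180:280,215:335]; 
cv2.imwrite('pics/s2z.png',cv2.cvtColor(cv2.resize(z,None,fx=6,fy=6,interpolation=cv2.INTER_CUBIC),cv2.COLOR_RGB2BGR))
E
```

```text
time_s: 6.65
position: [0.5986, 0.069, 0.0815]
orientation: [[0.0, -0.965, -0.263], [-0.0, -0.263, 0.965], [-1.0, -0.0, -0.0]]
force: [-0.7, 0.6, 0.7]
finger_gap: 1.004
[0.5986 0.069  0.0815] [-0.6825  0.6233  0.6677] [ 0.1022 -0.1359  0.0661]
```

View pics/s2z.png

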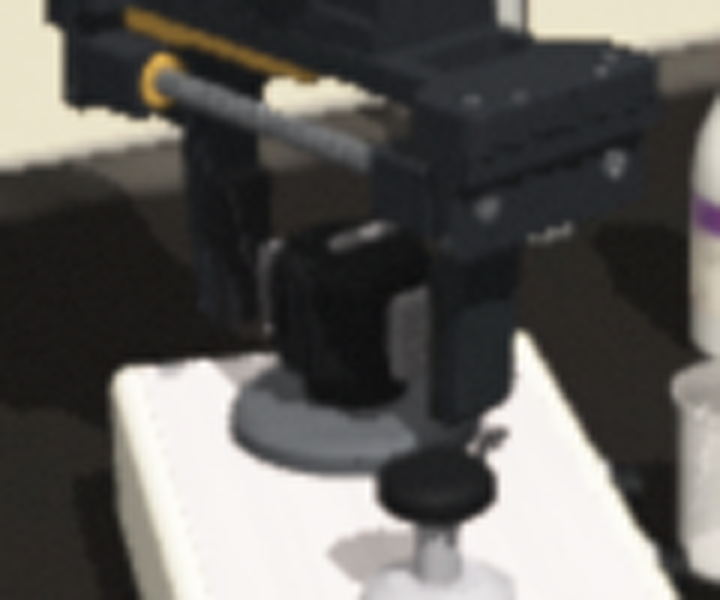

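```bash
python3 -m creep '0 0 0 0 0 0 0.2;0 0 0 0 0 0 0.25;0 0 0 0 0 0 0.33;0 0 0 0 0 0 0.33;0 0 0 0 0 0 0.33;0 0 0 0 0 0 0.33' 25
cat > f.py <<'E'
from h import *
F=[];T=[]
for i in range(4):
    o=r.get_obs(); F.append(o['force']);T.append(o['torque']); s=r.snapshot('scene')
o=r.get_obs();R=np.array(o['orientation']);F=np.array(F).mean(0);T=np.array(T).mean(0)
print('t',o['time_s'],'gap mm',88*o['finger_gap'],'pos',np.array(o['position']),'F tool',R.T@F,'T tool',R.T@T, 'yaw',np.degrees(np.arctan2(R[1,2],R[0,2])))
E
python3 f.py
```

```text
time_s: 7.3
position: [0.5986, 0.069, 0.0815]
orientation: [[0.0, -0.965, -0.264], [-0.0, -0.264, 0.965], [-1.0, -0.0, -0.0]]
force: [-0.1, -0.2, 2.3]
finger_gap: 0.669
t 7.5 gap mm 58.754677501477865 pos [0.5986 0.069  0.0815] F tool [-2.8396  0.5084 -0.2537] T tool [-0.0009 -0.0691 -0.0514] yaw 105.28411205421364
```

```bash
python3 -m creep '0 0 0 0 0 0 0.4;0 0 0 0 0 0 0.44;0 0 0 0 0 0 0.5;0 0 0 0 0 0 0.5;0 0 0 0 0 0 0.5' 30
python3 f.py
```

```text
time_s: 8.0
position: [0.5986, 0.0691, 0.0817]
orientation: [[0.0, -0.965, -0.264], [0.0, -0.264, 0.965], [-1.0, -0.0, -0.0]]
force: [-1.8, 0.5, 7.2]
finger_gap: 0.533
t 8.2 gap mm 46.856100640882545 pos [0.5986 0.0691 0.0817] F tool [-6.6469  1.7269  1.4739] T tool [-0.0896 -0.1968  0.1208] yaw 105.29664436276326
```

```bash
python3 -m creep '2 0 0 0 0 0 0.5;3 0 0 0 0 0 0.5;3 0 0 0 0 0 0.5;0 0 0 0 0 0 0.5;0 0 0 0 0 0 0.5'
python3 f.py
python3 - <<'E'
from h import *
s=r.snapshot('scene'); z=s['image'][180:280,215:335]; 
cv2.imwrite('pics/s3z.png',cv2.cvtColor(cv2.resize(z,None,fx=6,fy=6,interpolation=cv2.INTER_CUBIC),cv2.COLOR_RGB2BGR))
E
```

```text
time_s: 8.7
position: [0.5985, 0.0693, 0.0817]
orientation: [[0.0, -0.992, -0.127], [0.0, -0.127, 0.992], [-1.0, -0.0, 0.0]]
force: [-2.7, 0.5, 7.3]
finger_gap: 0.531
t 8.9 gap mm 46.82689662094703 pos [0.5985 0.0693 0.0817] F tool [-6.4874  1.8446  1.4612] T tool [-0.0533 -0.3091  0.0956] yaw 97.29605386014494
```

View pics/s3z.png

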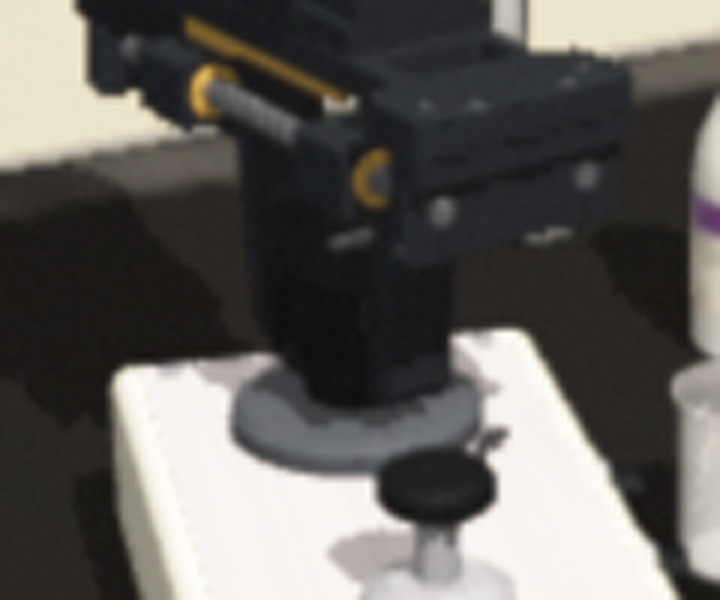

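```bash
python3 -m creep '4 0 0 0 0 0 0.5;4 0 0 0 0 0 0.5;4 0 0 0 0 0 0.5;4 0 0 0 0 0 0.5;4 0 0 0 0 0 0.5;4 0 0 0 0 0 0.5;4 0 0 0 0 0 0.5;4 0 0 0 0 0 0.5;0 0 0 0 0 0 0.5;0 0 0 0 0 0 0.5'
python3 f.py
python3 - <<'E'
from h import *
for n,(a,b,c,d) in {'scene':(180,280,215,335),'top':(230,330,215,335)}.items():
  s=r.snapshot(n); z=s['image'][a:b,c:d]; 
  cv2.imwrite('pics/%s4z.png'%n,cv2.cvtColor(cv2.resize(z,None,fx=6,fy=6,interpolation=cv2.INTER_CUBIC),cv2.COLOR_RGB2BGR))
E
```

```text
time_s: 9.95
position: [0.5987, 0.0701, 0.0817]
orientation: [[0.001, -0.909, 0.418], [0.002, 0.418, 0.909], [-1.0, -0.0, 0.002]]
force: [-0.8, 5.6, 7.2]
finger_gap: 0.537
t 10.15 gap mm 47.01153777128313 pos [0.5987 0.0701 0.0817] F tool [-6.6682  2.9397  4.6648] T tool [-0.0727 -0.7896  0.3398] yaw 65.30633693832914
```

View pics/scene4z.png

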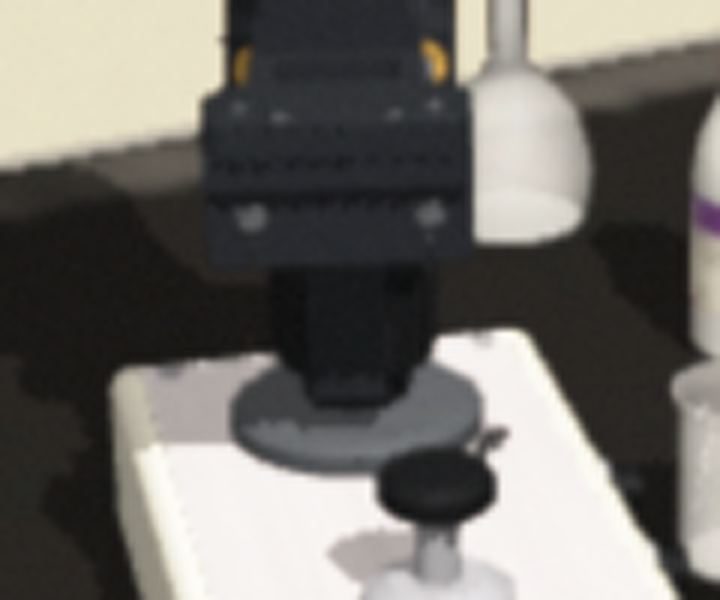

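```bash
python3 -m creep '0 0 0 0 0.0003 0.0006 0.5;0 0 0 0 0.0002 0.0005 0.5;1 0 0 0 0 0 0.5;1 0 0 0 0 0 0.5;1 0 0 0 0 0 0.5'
python3 -c "
from h import *
o=r.get_obs();print(np.array(o['orientation']).T@o['torque'],np.array(o['effort'])[5],o['joint_pos'][5])"
python3 f.py
```

```text
time_s: 10.75
position: [0.5987, 0.0703, 0.0817]
orientation: [[0.001, -0.885, 0.465], [-0.0, 0.465, 0.885], [-1.0, -0.001, 0.0]]
force: [-1.5, 0.1, 6.4]
finger_gap: 0.533
[-0.1732  0.0144  0.0537] -0.08091262076050043 -1.1640168603288006
t 10.95 gap mm 46.994360493422114 pos [0.5987 0.0702 0.0817] F tool [-6.593   1.0923 -0.5484] T tool [-0.1209  0.006   0.0491] yaw 62.30005061922757
```

```bash
sed -i 's/range(4)/range(3)/' f.py; for x in 1; do python3 -m creep '1 0 0 0 0 0 0.5;1 0 0 0 0 0 0.5;0 0 0 0 0 0 0.5' >/dev/null; python3 f.py; done
```

```text
t 11.4 gap mm 47.132421517533906 pos [0.5987 0.0703 0.0817] F tool [-6.856   1.2641 -0.03  ] T tool [-0.0985 -0.0399  0.0761] yaw 60.30159216450615
```

```bash
python3 -m creep '1 0 0 0 0 0 0.5;1 0 0 0 0 0 0.5;0 0 0 0 0 0 0.5' >/dev/null; python3 f.py
```

```text
t 11.85 gap mm 46.81206495618661 pos [0.5987 0.0703 0.0817] F tool [-6.9152  1.27    0.1979] T tool [-0.0998 -0.0657  0.0739] yaw 58.29875567261743
```

```bash
python3 -m creep '1 0 0 0 0 0 0.5;0.5 0 0 0 0 0 0.5;0 0 0 0 0 0 0.5' >/dev/null; python3 f.py
```

```text
t 12.3 gap mm 46.69614096498443 pos [0.5987 0.0704 0.0817] F tool [-6.5879  0.8946  0.1926] T tool [-0.1458 -0.1025  0.0376] yaw 56.8026342770896
```

```bash
python3 -m creep '1 0 0 0 0 0 0.5;0.5 0 0 0 0 0 0.5;0 0 0 0 0 0 0.5' >/dev/null; python3 f.py
```

```text
t 12.75 gap mm 47.006842927123685 pos [0.5988 0.0704 0.0817] F tool [-6.1926  1.3221  0.5477] T tool [-0.145  -0.1282  0.0443] yaw 55.301271069232136
```

```bash
python3 -m creep '1 0 0 0 0 0 0.5;0.5 0 0 0 0 0 0.5;0 0 0 0 0 0 0.5' >/dev/null; python3 f.py
```

```text
t 13.2 gap mm 47.04692977380622 pos [0.5988 0.0704 0.0817] F tool [-5.9556  1.3954  0.5282] T tool [-0.1126 -0.1735  0.038 ] yaw 53.8060235910535
```

```bash
python3 -m creep '1 0 0 0 0 0 0.5;0.5 0 0 0 0 0 0.5;0 0 0 0 0 0 0.5' >/dev/null; python3 f.py
```

```text
t 13.65 gap mm 46.701670082361346 pos [0.5988 0.0704 0.0817] F tool [-6.0941  1.1234  1.0422] T tool [-0.1178 -0.1898  0.0754] yaw 52.302962188235014
```

```bash
python3 -m creep '1 0 0 0 0 0 0.5;0.5 0 0 0 0 0 0.5;0 0 0 0 0 0 0.5' >/dev/null; python3 f.py
```

```text
t 14.1 gap mm 46.92740770887705 pos [0.5988 0.0705 0.0817] F tool [-5.9686  1.2533  1.0984] T tool [-0.1377 -0.2418  0.0932] yaw 50.806907769861255
```

```bash
python3 -m creep '1 0 0 0 0 0 0.5;0.5 0 0 0 0 0 0.5;0 0 0 0 0 0 0.5' >/dev/null; python3 f.py
```

```text
t 14.55 gap mm 46.8087081324008 pos [0.5989 0.0705 0.0817] F tool [-5.5482  0.9692  1.1033] T tool [-0.1636 -0.2532  0.0585] yaw 49.304235734627596
```

```bash
python3 -m creep '1 0 0 0 0 0 0.5;0.5 0 0 0 0 0 0.5;0 0 0 0 0 0 0.5' >/dev/null; python3 f.py
```

```text
t 15.0 gap mm 46.95315394528389 pos [0.5989 0.0705 0.0818] F tool [-5.2831  1.413   1.3966] T tool [-0.1362 -0.2851  0.0442] yaw 47.80466727971202
```

```bash
python3 -m creep '1 0 0 0 0 0 0.5;0.5 0 0 0 0 0 0.5;0 0 0 0 0 0 0.5' >/dev/null; python3 f.py
```

```text
t 15.45 gap mm 46.962250022581976 pos [0.5989 0.0706 0.0817] F tool [-5.9086  1.1579  1.7733] T tool [-0.1427 -0.2976  0.0992] yaw 46.308947100283724
```

```bash
python3 -m creep '1 0 0 0 0 0 0.5;0.5 0 0 0 0 0 0.5;0 0 0 0 0 0 0.5' >/dev/null; python3 f.py
```

```text
t 15.9 gap mm 46.873046014663956 pos [0.5989 0.0706 0.0817] F tool [-5.8829  1.4726  1.7168] T tool [-0.1348 -0.3333  0.093 ] yaw 44.80436130706729
```

```bash
python3 -m creep '1 0 0 0 0 0 0.5;0.5 0 0 0 0 0 0.5;0 0 0 0 0 0 0.5' >/dev/null; python3 f.py
```

```text
t 16.35 gap mm 46.741830658367185 pos [0.599  0.0706 0.0817] F tool [-5.2575  0.7633  1.78  ] T tool [-0.1284 -0.3764  0.0544] yaw 43.30428955736642
```

```bash
python3 -m creep '1 0 0 0 0 0 0.5;0.5 0 0 0 0 0 0.5;0 0 0 0 0 0 0.5' >/dev/null; python3 f.py
```

```text
t 16.8 gap mm 46.7229562947586 pos [0.599  0.0707 0.0817] F tool [-5.1227  1.      2.2929] T tool [-0.1493 -0.4024  0.1016] yaw 41.80903244528766
```

```bash
python3 -m creep '1 0 0 0 0 0 0.5;0.5 0 0 0 0 0 0.5;0 0 0 0 0 0 0.5' >/dev/null; python3 f.py
```

```text
t 17.25 gap mm 46.89356935960143 pos [0.599  0.0707 0.0818] F tool [-5.5296  1.3527  2.0617] T tool [-0.1412 -0.4116  0.1107] yaw 40.30624617256403
```

```bash
python3 -m creep '1 0 0 0 0 0 0.5;0.5 0 0 0 0 0 0.5;0 0 0 0 0 0 0.5' >/dev/null; python3 f.py
```

```text
t 17.7 gap mm 46.79596139673411 pos [0.5991 0.0707 0.0818] F tool [-5.2076  1.7068  2.6759] T tool [-0.1766 -0.4488  0.0983] yaw 38.808353969050664
```

```bash
python3 -m creep '1 0 0 0 0 0 0.5;0.5 0 0 0 0 0 0.5;0 0 0 0 0 0 0.5' >/dev/null; python3 f.py
```

```text
t 18.15 gap mm 46.89268171152496 pos [0.5991 0.0707 0.0817] F tool [-4.6724  1.9371  2.9516] T tool [-0.1102 -0.4918  0.1233] yaw 37.305548339086556
```

```bash
python3 -m creep '1 0 0 0 0 0 0.5;0.5 0 0 0 0 0 0.5;0 0 0 0 0 0 0.5' >/dev/null; python3 f.py
```

```text
t 18.6 gap mm 46.74596814627248 pos [0.5991 0.0707 0.0818] F tool [-5.0119  1.5168  2.7325] T tool [-0.1595 -0.5369  0.1668] yaw 35.81210672948538
```

```bash
python3 -m creep '1 0 0 0 0 0.0005 0.5;0.5 0 0 0 0 0 0.5;0 0 0 0 0 0 0.5' >/dev/null; python3 f.py
```

```text
t 19.05 gap mm 47.03450993141216 pos [0.5992 0.0708 0.0817] F tool [-6.1282  1.217   0.6564] T tool [-0.2672 -0.1439  0.1462] yaw 34.32168062191242
```

```bash
python3 -m creep '0.5 0 0 0 0 0 0.5;0 0 0 0 0 0 0.5' >/dev/null; python3 f.py
```

```text
t 19.4 gap mm 46.607601776574086 pos [0.5992 0.0708 0.0817] F tool [-6.0423  1.3082  0.4936] T tool [-0.3362 -0.1881  0.1289] yaw 33.83028063268066
```

```bash
python3 -m creep '0.5 0 0 0 0 0 0.5;0 0 0 0 0 0 0.5' >/dev/null; python3 f.py
```

```text
t 19.75 gap mm 46.69523593058943 pos [0.5992 0.0708 0.0817] F tool [-5.7889  1.4002  0.7179] T tool [-0.3753 -0.2111  0.1286] yaw 33.335069831209935
```

```bash
python3 -m creep '0 0 0 0 0 0 0.4;0 0 0 0 0 0 0.3;0 0 0 0 0 0 0.15;0 0 0 0 0 0 0;0 0 0 0 0 0 0;0 0 0 0 0 0 0'; python3 f.py
python3 - <<'E'
from h import *
for n,(a,b,c,d) in {'scene':(180,280,215,335),'top':(230,330,215,335)}.items():
  s=r.snapshot(n); z=s['image'][a:b,c:d]; 
  cv2.imwrite('pics/%s5z.png'%n,cv2.cvtColor(cv2.resize(z,None,fx=6,fy=6,interpolation=cv2.INTER_CUBIC),cv2.COLOR_RGB2BGR))
E
```

```text
time_s: 20.35
position: [0.5987, 0.0704, 0.081]
orientation: [[-0.001, -0.549, 0.836], [-0.0, 0.836, 0.549], [-1.0, 0.0, -0.0]]
force: [-0.1, 0.2, -0.6]
finger_gap: 0.996
t 20.5 gap mm 87.97241795930195 pos [0.5988 0.0705 0.0811] F tool [ 0.6478 -0.1231  0.1405] T tool [-0.005  -0.0829 -0.0865] yaw 33.28245407525841
```

View pics/scene5z.png

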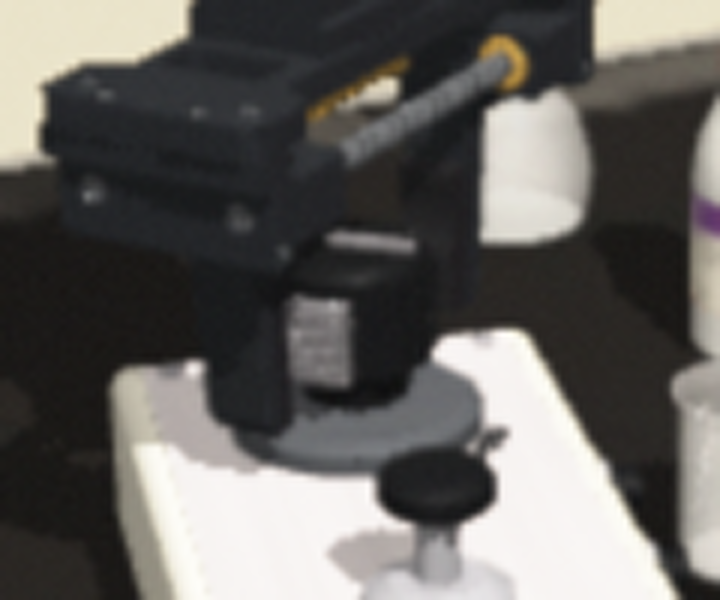

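```bash
python3 -m creep '0 0 0 -0.01 0 0 0;0 0 0 -0.03 0 0 0;0 0 0 -0.04 0 0 0;0 0 0 -0.04 0 0 0;0 0 0 -0.02 0.01 -0.0165 0;0 0 0 0 0.025 -0.038 0;0 0 0 0 0.025 -0.038 0;0 0 0 0 0.025 -0.038 0;0 0 0 0 0.025 -0.038 0.5;0 0 0 0 0 0 1;0 0 0 0 0 0 1' 
python3 - <<'E'
from h import *
for n,(a,b,c,d) in {'scene':(180,340,215,375),'top':(210,330,215,375)}.items():
  s=r.snapshot(n); save(s,n+'6.png'); z=s['image'][a:b,c:d]; k=800/(d-c) if n=='top' else 3.7
  cv2.imwrite('pics/%s6z.png'%n,cv2.cvtColor(cv2.resize(z,None,fx=k,fy=k,interpolation=cv2.INTER_CUBIC),cv2.COLOR_RGB2BGR))
  for t in ['tab_a_pad','tab_b_pad','plunger_top']: print(n,t,[(np.array(x['centre']),round(x['p'],2)) for x in r.mark_of(t,s)[:2]])
E
```

```text
time_s: 21.7
position: [0.3977, 0.07, 0.2224]
orientation: [[0.002, -0.549, 0.836], [-0.0, 0.836, 0.549], [-1.0, -0.002, 0.002]]
force: [0.9, 1.2, -0.0]
finger_gap: 0.751
scene tab_a_pad [(array([0.6012, 0.0685, 0.0996]), 0.28)]
scene tab_b_pad [(array([0.5783, 0.0507, 0.0992]), 0.62)]
scene plunger_top [(array([ 0.5706, -0.0438,  0.1061]), 0.66)]
top tab_a_pad [(array([0.6234, 0.0875, 0.1006]), 0.47)]
top tab_b_pad [(array([0.5768, 0.0474, 0.1028]), 0.48)]
top plunger_top [(array([ 0.569 , -0.0449,  0.1043]), 0.46), (array([0.6232, 0.0909, 0.0998]), 0.45)]
```

View pics/top6z.png

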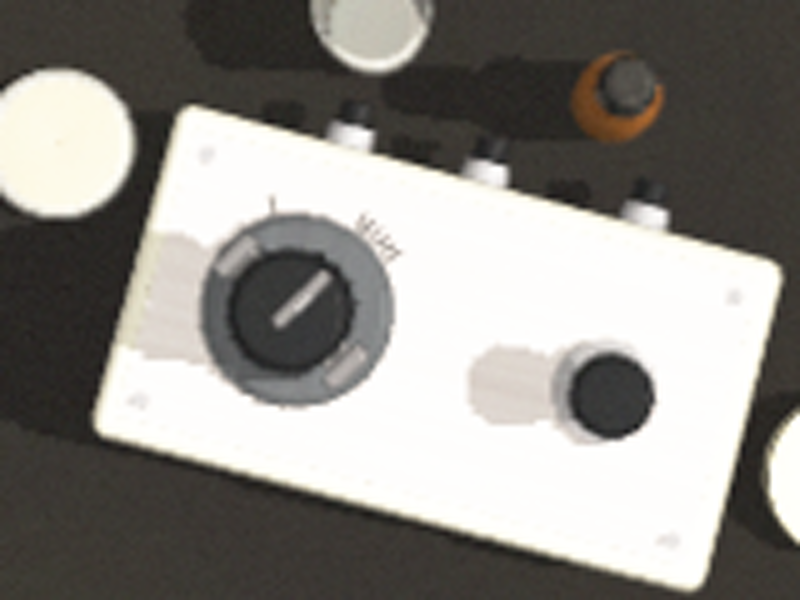

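View pics/scene6z.png

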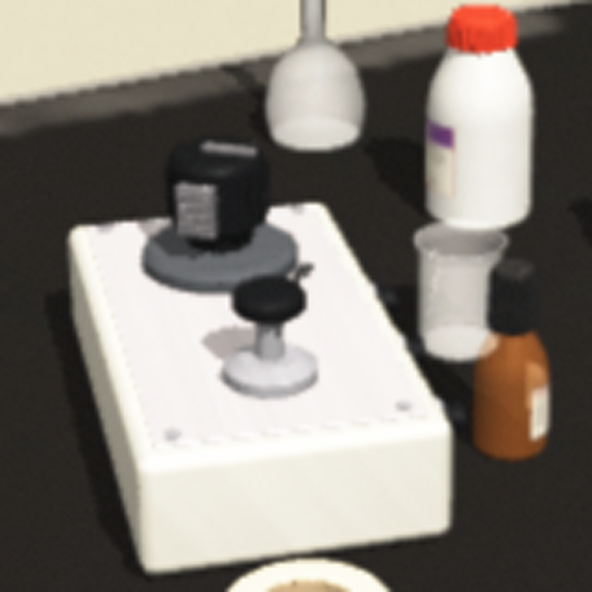

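```bash
python3 - <<'E'
from h import *
s=r.snapshot('scene'); p=r.snapshot('top'); print(r.get_obs()['time_s'])
import cv2
top0=cv2.cvtColor(cv2.imread('pics/top0.png'),cv2.COLOR_BGR2RGB); p0=dict(p); p0['image']=top0
def rect(p,z,c=(0.5985,0.0693),h=0.045,N=540):
    # rectify to world-plane z, image right=-y, up=+x, 
    src=np.float32([proj(p,(c[0]+sx*h,c[1]+sy*h,z)) for sx,sy in [(1,1),(1,-1),(-1,-1),(-1,1)]])
    M=cv2.getPerspectiveTransform(src,np.float32([[0,0],[N,0],[N,N],[0,N]]))
    return cv2.warpPerspective(p['image'],M,(N,N),flags=cv2.INTER_CUBIC)
out={}
for n,q in (('0',p0),('7',p)):
    a=rect(q,.1185); g=cv2.cvtColor(a,cv2.COLOR_RGB2GRAY).astype(float)
    # rib: bright within 19 mm of centre
    yy,xx=np.mgrid[:540,:540]; m=(np.hypot(xx-270,yy-270)<17*6)&(g>100)
    pts=np.c_[xx[m],yy[m]].astype(float); c=pts.mean(0); w,v=np.linalg.eigh(np.cov((pts-c).T)); d=v[:,1]; 
    if d[1]>0: d=-d
    print(n,'rib centre mm',(c-270)/6,'angle cw from x',np.degrees(np.arctan2(d[0],-d[1])),'len',4*np.sqrt(w)/6)
    b=rect(q,.111)
    out[n]=np.hstack([b])
cv2.imwrite('pics/cmp7.png',cv2.cvtColor(cv2.resize(np.hstack([out['0'],out['7']]),(800,400)),cv2.COLOR_RGB2BGR))
z=s['image'][195:275,225:325]; cv2.imwrite('pics/scene7z.png',cv2.cvtColor(cv2.resize(z,None,fx=7,fy=7,interpolation=cv2.INTER_CUBIC),cv2.COLOR_RGB2BGR))
E
```

```text
22.2
0 rib centre mm [-1.178  -4.6803] angle cw from x -16.282109653239417 len [ 6.161  27.9062]
7 rib centre mm [ 3.9613 -3.4298] angle cw from x 45.840316783367015 len [ 6.3858 26.5351]
```

View pics/cmp7.png

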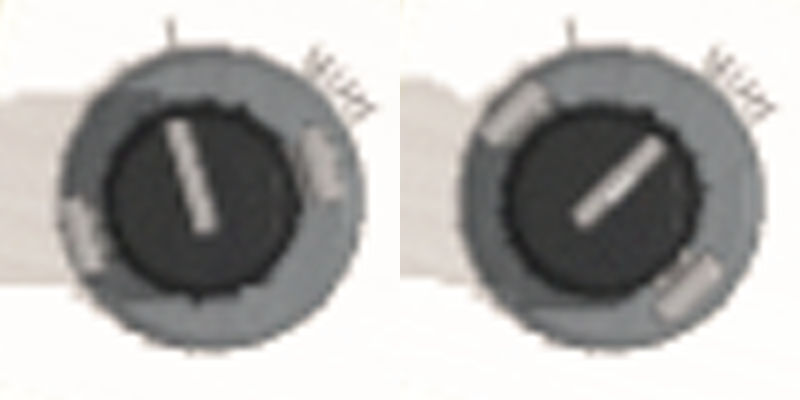

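View pics/scene7z.png

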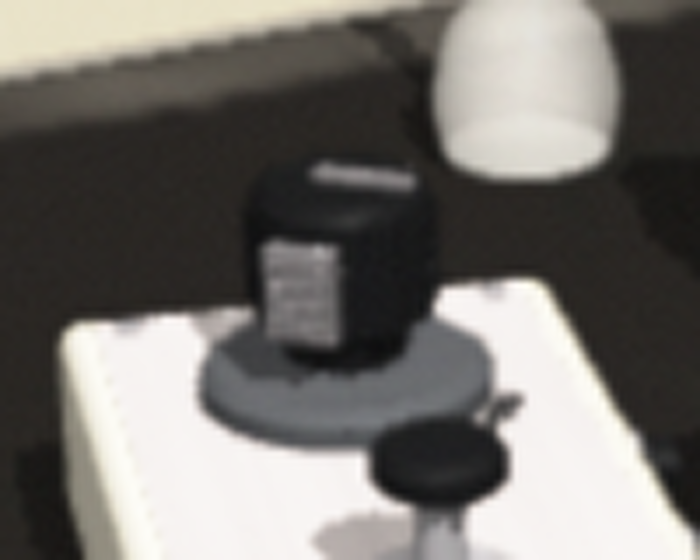

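```bash
python3 - <<'E'
from h import *
from scipy.ndimage import map_coordinates as mc
p=r.snapshot('top')
ims={'0':cv2.imread('pics/top0.png')[:,:,::-1],'6':cv2.imread('pics/top6.png')[:,:,::-1],'7':p['image']}
C=np.array([0.5987,0.0695])
for n,ang in (('0',16.28-1),('6',-45.84),('7',-45.84)):
    g=cv2.cvtColor(np.ascontiguousarray(ims[n]),cv2.COLOR_RGB2GRAY).astype(float)
    sat=ims[n].astype(float); rb=sat[:,:,2]-sat[:,:,0]
    th=np.radians(ang); y=np.array([-np.sin(th),np.cos(th)]); x=np.array([np.cos(th),np.sin(th)])
    ss=np.arange(-38,38.1,1)
    def prof(I):
        v=0
        for o in np.arange(-5,5.1,1):
            uv=np.array([proj(p,[*(C+s*1e-3*y+o*1e-3*x),.111]) for s in ss]); v=v+mc(I,[uv[:,1],uv[:,0]],order=1)
        return v/11
    print(n); print([(int(s),int(a),int(b)) for s,a,b in zip(ss,prof(g),prof(rb)) if abs(s)>17])
E
```

```text
0
[(-38, 230, -7), (-37, 191, -7), (-36, 151, -2), (-35, 134, 1), (-34, 136, 1), (-33, 142, 0), (-32, 150, -3), (-31, 163, -6), (-30, 173, -9), (-29, 174, -9), (-28, 170, -8), (-27, 160, -8), (-26, 144, -7), (-25, 123, -6), (-24, 109, -5), (-23, 100, -4), (-22, 80, -2), (-21, 58, 0), (-20, 50, 0), (-19, 54, 0), (-18, 60, 0), (18, 49, 0), (19, 43, 0), (20, 42, 0), (21, 57, 0), (22, 79, -2), (23, 101, -3), (24, 123, -5), (25, 143, -7), (26, 162, -8), (27, 172, -9), (28, 168, -8), (29, 157, -7), (30, 146, -7), (31, 141, -8), (32, 162, -11), (33, 191, -14), (34, 207, -15), (35, 212, -15), (36, 213, -16), (37, 213, -15), (38, 214, -15)]
6
[(-38, 246, -4), (-37, 221, -7), (-36, 177, -5), (-35, 141, 0), (-34, 132, 1), (-33, 135, 0), (-32, 147, -4), (-31, 161, -7), (-30, 171, -8), (-29, 175, -8), (-28, 172, -8), (-27, 160, -7), (-26, 143, -6), (-25, 130, -6), (-24, 129, -6), (-23, 123, -5), (-22, 98, -3), (-21, 67, -1), (-20, 50, 0), (-19, 51, 0), (-18, 55, 0), (18, 47, 0), (19, 43, -1), (20, 46, -2), (21, 62, -3), (22, 88, -4), (23, 113, -5), (24, 134, -6), (25, 150, -7), (26, 166, -7), (27, 173, -8), (28, 169, -8), (29, 157, -7), (30, 138, -6), (31, 121, -5), (32, 131, -7), (33, 167, -11), (34, 201, -13), (35, 225, -12), (36, 240, -8), (37, 249, -4), (38, 252, -2)]
7
[(-38, 246, -4), (-37, 221, -7), (-36, 178, -5), (-35, 141, 0), (-34, 132, 0), (-33, 136, 0), (-32, 147, -4), (-31, 161, -7), (-30, 172, -8), (-29, 176, -8), (-28, 172, -7), (-27, 160, -7), (-26, 143, -7), (-25, 130, -6), (-24, 130, -6), (-23, 123, -5), (-22, 99, -3), (-21, 68, -1), (-20, 52, 0), (-19, 52, 0), (-18, 56, 0), (18, 47, -1), (19, 43, -1), (20, 46, 0), (21, 63, -1), (22, 88, -3), (23, 113, -5), (24, 134, -6), (25, 151, -7), (26, 166, -8), (27, 174, -8), (28, 170, -8), (29, 158, -7), (30, 137, -6), (31, 121, -5), (32, 132, -7), (33, 167, -11), (34, 201, -13), (35, 224, -11), (36, 239, -7), (37, 248, -4), (38, 252, -2)]
```

```bash
python3 -m creep '0 0 0 0 -0.02 0.008 1;0 0 0 0 -0.038 0.016 1;0 0 0 0 -0.038 0.016 1;0 0 0 0 -0.038 0.016 1;0 0 0 0 -0.035 0.015 1;0 0 0 0 -0.02 0.0083 1;0 0 0 0 0 0 1;0 0 0 0 0 0 1'; python3 f.py
```

```text
time_s: 23.05
position: [0.5672, -0.0442, 0.2208]
orientation: [[-0.001, -0.549, 0.836], [0.0, 0.836, 0.549], [-1.0, 0.001, -0.001]]
force: [-0.0, 0.6, 0.5]
finger_gap: 0.007
t 23.2 gap mm 0.3302218794686921 pos [ 0.5671 -0.0437  0.2215] F tool [-0.7003  0.4539  0.1846] T tool [ 0.0049 -0.0641 -0.0686] yaw 33.331151868775706
```

Over the plunger, fingers shut. Descend to just above 0.108.

```bash
python3 -m creep '0 0 0 0.02 0 0 1;0 0 0 0.03 0 0 1;0 0 0 0.03 0 0 1;0 0 0 0.02 0 0 1;0 0 0 0.012 0 0 1;0 0 0 0.001 0 0 1;0 0 0 0 0 0 1'; python3 f.py
python3 - <<'E'
from h import *
s=r.snapshot('scene'); z=s['image'][180:300,215:375]; cv2.imwrite('pics/s8.png',cv2.cvtColor(cv2.resize(z,None,fx=5,fy=5,interpolation=cv2.INTER_CUBIC),cv2.COLOR_RGB2BGR))
E
```

```text
time_s: 23.9
position: [0.5679, -0.0444, 0.1091]
orientation: [[0.001, -0.549, 0.836], [-0.0, 0.836, 0.549], [-1.0, -0.001, 0.001]]
force: [-0.2, 0.5, -0.5]
finger_gap: 0.006
t 24.05 gap mm 0.6501999119642577 pos [ 0.5681 -0.0446  0.1094] F tool [ 0.2789  0.1865 -0.4009] T tool [-0.0168 -0.0911 -0.0816] yaw 33.29064653541739
```

View pics/s8.png

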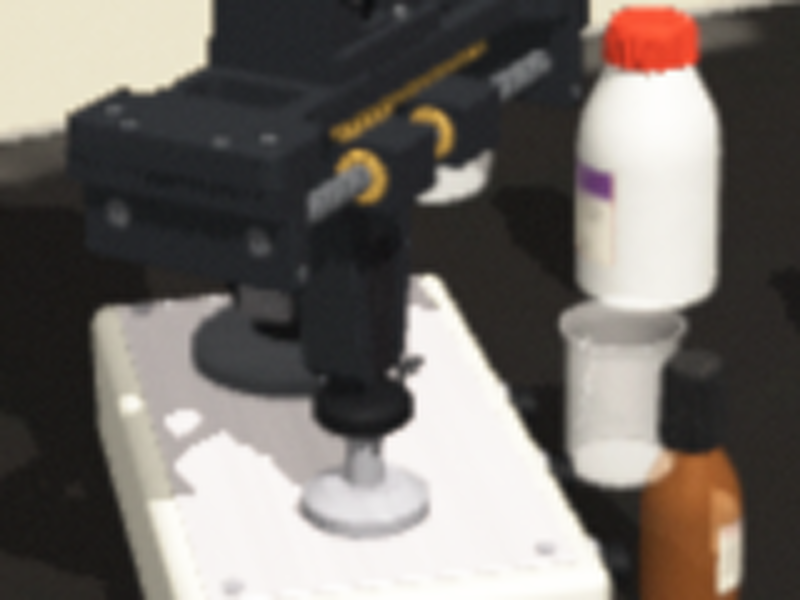

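```bash
python3 -m creep '0 0 0 0.003 0 0 1;0 0 0 0.003 0 0 1;0 0 0 0.003 0 0 1;0 0 0 0.003 0 0 1;0 0 0 0 0 0 1'; python3 f.py
```

```text
time_s: 24.6
position: [0.5678, -0.0445, 0.096]
orientation: [[0.0, -0.549, 0.836], [-0.0, 0.836, 0.549], [-1.0, -0.0, 0.0]]
force: [0.4, -0.0, 1.2]
finger_gap: 0.002
t 24.75 gap mm 0.28679632547278977 pos [ 0.5676 -0.0445  0.096 ] F tool [-1.1336 -0.027   0.7204] T tool [-0.0003 -0.1763 -0.1884] yaw 33.28463252331687
```

```bash
python3 -m creep '0 0 0 0.0025 0 0 1;0 0 0 0.0025 0 0 1;0 0 0 0.0015 0 0 1;0 0 0 0 0 0 1'; python3 f.py
```

```text
time_s: 25.15
position: [0.5676, -0.0445, 0.0895]
orientation: [[-0.0, -0.549, 0.836], [0.0, 0.836, 0.549], [-1.0, 0.0, -0.0]]
force: [-0.7, -0.2, 1.6]
finger_gap: 0.006
t 25.3 gap mm 0.7954914472841945 pos [ 0.5676 -0.0445  0.0895] F tool [-1.3692  0.1993  0.0767] T tool [-0.0044 -0.1179 -0.1404] yaw 33.28581583615643
```

```bash
python3 -m creep '0 0 0 0.0008 0 0 1;0 0 0 0.0007 0 0 1;0 0 0 0 0 0 1'; python3 f.py
```

```text
time_s: 25.6
position: [0.5677, -0.0445, 0.0886]
orientation: [[0.0, -0.549, 0.836], [-0.0, 0.836, 0.549], [-1.0, -0.0, 0.0]]
force: [-1.0, -0.6, 6.2]
finger_gap: 0.007
t 25.75 gap mm 0.21168036028854348 pos [ 0.5677 -0.0445  0.0886] F tool [-6.1891  0.4885 -1.2992] T tool [0.0238 0.0731 0.0433] yaw 33.289624103073145
```

```bash
python3 -m creep '0 0 0 0.0005 0 0 1;0 0 0 0 0 0 1;0 0 0 -0.005 0 0 1;0 0 0 -0.03 0 0 1;0 0 0 -0.04 0 0 1;0 0 0 -0.04 0 0 1;0 0 0 -0.02 0.025 -0.02 1;0 0 0 0 0.02 -0.04 1;0 0 0 0 0.02 -0.04 1;0 0 0 0 0.02 -0.04 1;0 0 0 0 0.015 -0.025 1;0 0 0 0 0 0 1'
python3 - <<'E'
from h import *
s=r.snapshot('scene');p=r.snapshot('top')
save(p,'top9.png')
z=s['image'][180:340,215:375]; cv2.imwrite('pics/s9.png',cv2.cvtColor(cv2.resize(z,None,fx=3.7,fy=3.7,interpolation=cv2.INTER_CUBIC),cv2.COLOR_RGB2BGR))
for n in ['plunger_top','tab_a_pad','tab_b_pad','beaker_50_c','dropper_c','petri_dish_c','tape_roll_c']:
  for q in (s,p): print(n,[(np.array(x['centre']),round(x['p'],2)) for x in r.mark_of(n,q)[:2]])
print(r.get_obs()['time_s'],r.get_obs()['force'])
E
```

```text
time_s: 26.95
position: [0.3725, -0.0512, 0.2227]
orientation: [[-0.0, -0.548, 0.837], [0.0, 0.837, 0.548], [-1.0, 0.0, -0.0]]
force: [0.0, -0.3, 0.0]
finger_gap: 0.002
plunger_top [(array([ 0.5715, -0.0448,  0.0931]), 0.61)]
plunger_top [(array([ 0.5709, -0.0475,  0.0889]), 0.5)]
tab_a_pad [(array([0.602 , 0.0681, 0.1013]), 0.24)]
tab_a_pad [(array([0.6272, 0.0901, 0.0969]), 0.5)]
tab_b_pad [(array([0.5772, 0.0487, 0.0999]), 0.5)]
tab_b_pad [(array([0.576 , 0.0491, 0.1016]), 0.58)]
beaker_50_c [(array([0.718 , 0.0402, 0.0325]), 0.73), (array([0.6007, 0.0671, 0.1009]), 0.31)]
beaker_50_c [(array([0.7152, 0.0451, 0.0312]), 0.71)]
dropper_c [(array([ 0.6858, -0.051 ,  0.0451]), 0.86)]
dropper_c [(array([ 0.6875, -0.0561,  0.0436]), 0.77)]
petri_dish_c []
petri_dish_c [(array([0.6673, 0.1687, 0.0012]), 0.9)]
tape_roll_c []
tape_roll_c [(array([ 0.5368, -0.1463,  0.0119]), 0.88)]
27.75 [0.0099 0.1916 0.3035]
```

View pics/s9.png

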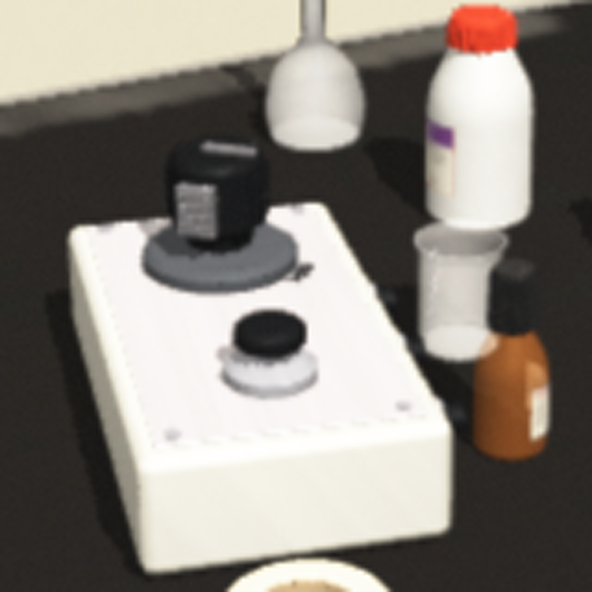

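View pics/top9.png

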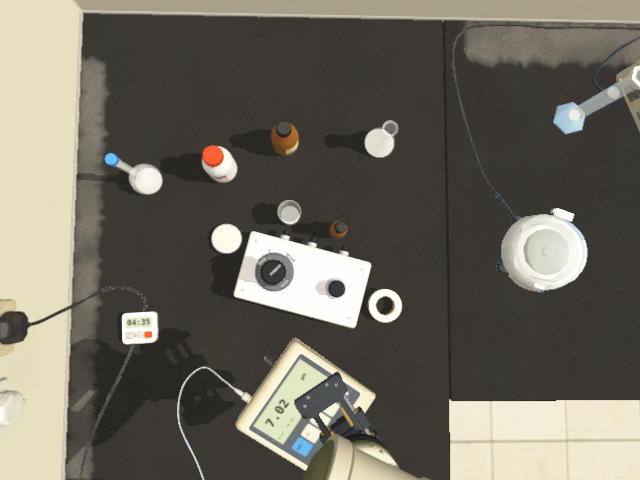

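```bash
python3 -c "
from h import *
print(r.sign_off())"
```

```text
the job is handed in; nothing more can be done
None
```

I pinched both tabs in, with the grip centred on the knob by force. I turned the knob clockwise until the moment rose from about 0.14 to 0.38 N m at the stop, then let go. I then pushed the plunger down until it met its end, with the finger tips at 88.6 mm against 88.5 mm expected. I backed off and handed the job in at about 28 s.

**Last checks:**
- **Tabs:** before the plunger push, both stood where they were at the start to within about 0.4 mm. In the final pictures they still look out.
- **Plunger:** the networks put its top at 89 mm in the top view and 93 mm in the scene view. In the picture the head sits down on its base.
- **Bystanders:** the networks' positions for all four agree with the start to within a few mm. The dish and tape were found only in the top view at the end.
- **Robot:** it was clear of everything, with about zero force.

**One disagreement:** the tool turned 72°, but the pointer rib showed only 62° (1.08 rad). The knob may have slipped in the pads or sprung back a little on release. It stayed at that angle until I moved on to the plunger, and looked unchanged in the final pictures. With the tabs fully out I took it as locked at its stop; I did not try turning it back to test the lock.

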